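# Start a gauge check with the paired buttons

## Robot

A 6-joint arm with a two-finger parallel gripper is mounted at the origin on the work surface. World frame = base frame: x ahead of the robot, y to its left, z up, the work surface at z = 0. Lengths are in mm, angles in rad, forces in N, time in s.
With the tool pointing down it reaches from about 275 to 825 mm from the base axis. Payload 5.2 kg.
Tool frame: the origin (TCP) lies at the very end of the fingers, on their centre line; the grasp point (between the pads) lies 19 mm behind it; z points along the fingers, y is the direction in which the jaws open and shut (so a half turn about z gives the same grasp; the last joint's range is limited). The gripper opens to 93 mm and grips with 3 to 60 N. Pads are 15 mm wide; open, the fingers measure 128 mm over their backs; the gripper's body (75 mm by 188 mm) begins 65 mm behind the grasp point.
Start: joints at [-1.516, 0.259, 1.535, -0, 1.348, -0.203], TCP at [140.246, -531.823, 218.653] pointing down, gripper open.
Joint ranges: [-3.14, 3.14], [-0.91, 2.08], [0.19, 2.58], [-1.22, 4.36], [0.22, 2.71], [-3.12, 3.12]. Speed limits (rad/s): [2.57, 2.57, 3.14, 3.14, 3.14, 3.14].

## Interface

Orientations are given as [roll, pitch, yaw] about the fixed x, y, z axes, in that order (R = Rz(yaw) Ry(pitch) Rx(roll)).
In Python, from bench import robot gives the robot as it stands. The module is installed in compiled form; this text tells all that it offers. Calls block until the motion is done:
- robot.move_ptp(position, orientation): joint-space move of the TCP to a pose.
- robot.move_linear(position, ori=None, speed=150, f_stop=None): straight line of the TCP; ori=None keeps the orientation; speed is the mean speed in mm/s. With f_stop (N) it stops when the force on the tool has changed by that much, and returns True; else False.
- robot.move_j(angles): joint-space move.
- robot.move_gripper(opening): opening from 0.0 (shut) to 1.0 (fully open); the grip force is fixed at half the most; returns when the fingers have stopped.
- robot.sleep(seconds).
- robot.inverse_kinematics(position, orientation): joint angles nearest the present ones, or None.
- robot.get_image(name): name is "side" or "top" or "wrist"; returns a dict with "img" (384x512x3 uint8, blue, green, red), "fovy" (degrees; the focal length in pixels is half the picture's height over the tangent of half this angle, whatever the lens; pixels are square), "cx", "cy" (the principal point, pixels), "k1" (the pictures are not rectified: a ray, as slopes to the right and down, at radius r is drawn at 1 + k1 r^2 times it, then the intrinsics apply), "eye" and "orientation" of the camera in the world. Camera axes: x right, y down, z forward; pixel columns grow to the right and rows downward; lengths in mm; the calibration is good to about 2 mm. A picture is of the moment at which its call begins. There is no depth.
A pose or a line that the arm cannot do raises robot.MotionError and nothing moves.
- robot.hand_in(): hands the job in, once; it reports no verdict.
Readings, each from a call of its own:
- robot.current_t(): time.
- robot.current_qpos(): joint angles.
- robot.current_joint_vel(): joint speeds.
- robot.current_joint_efforts(): joint torques, N m.
- robot.current_tcp_pos(): TCP position.
- robot.current_eef_rot(): TCP orientation.
- robot.current_contact_force(): force on the tool from outside, world axes, zero at the start.
- robot.current_ft_torque(): the same for the moment, N m.
- robot.current_gripper_width(): opening from 0.0 (shut) to 1.0 (fully open).
Only numpy, scipy, OpenCV 4.12 (cv2) and the standard library are available. Lean on these libraries where they do the work, as an engineer would, in place of code of your own. Each camera call takes 0.05 s, during which the arm holds its last target. There are 200 camera calls.

## Task

Push the carriage of parts on the red checking fixture fully home against its end stop, under the dial gauge. Then press the two green buttons on the yellow box together, one with each fingertip, hold both fully down for two seconds, and let both come up again. Nothing is picked up: do not press a button before the carriage is home, never push one button down without the other, and leave the two loose rubber feet, the red basket and the bottle where they stand.

Things in the scene. Friction and masses are not known exactly. Their poses are not given: they have to be found in the camera images.
- fixture: Red fixed checking fixture, base plate 300 x 110 x 20 mm. Origin on the table at mid width, 110 mm from the near end of the plate; x axis = the way the carriage goes home (away from the robot, give or take the yaw), z up. Dark end stop at x = 112 mm, 55 mm high; dial gauge and probe over x = 70 to 175 mm (probe end 81 mm up, dial top 206 mm up); column 190 mm high at x = 150 to 180 mm.
- carriage_face (a point): Middle of the carriage's near upright face (blue), the face to push; moves with it; x axis = push direction. The carriage is an aluminium block 130 mm long, 92 mm wide, 26 to 62 mm above the table (this point at 44 mm), black parts fixed in its top. Before it lie the base plate (20 mm up) and two low rails (26 mm up). At home this point is at x = -20 mm in the fixture's frame.
- carriage (a joint): How far the carriage stands out of home, m: 0 = fully home against the end stop, up to 0.07 out towards the robot (begins at 0.035 to 0.065). Slides with about 3 N of friction and stays where it is left; at home it stops hard.
- button_box: Yellow fixed box, 100 x 170 x 50 mm (x, y, z of its frame), on the table. Origin at the middle of its underside, z up. Two green round push buttons of 28 mm diameter in black housings stand on its top, 60 mm apart from centre to centre along the box's y axis (btn_a at y = +30 mm, btn_b at y = -30 mm).
- btn_a_top (a point): Centre of the upper face of green button btn_a, at the box's +y side, 74 mm above the table when up and 66 mm when fully down (its black housing, 44 mm across, ends at 62 mm); z up.
- btn_b_top (a point): Centre of the upper face of green button btn_b, at the box's -y side, 74 mm above the table when up and 66 mm when fully down (its black housing, 44 mm across, ends at 62 mm); z up.
- btn_a (a joint): Depth of btn_a, m: 0 = up, 0.008 = fully down. A spring pushes it back; fully down takes 4 N on each button (8 N for both), then it stops hard.
- btn_b (a joint): Depth of btn_b, m: as btn_a.
- foot_a: Loose black rubber foot, 28 mm diameter, 22 mm high, 20 g, standing on the table between the fixture and the box. Origin at the centre of its underside. A bystander.
- foot_b: Second loose rubber foot, like foot_a. A bystander.
- basket: Loose small red basket of black parts, 120 x 90 x 45 mm. Origin at the centre of its underside. A bystander.
- bottle: Loose clear bottle with white cap, 64 mm diameter, 170 mm high. Origin at the centre of its underside. A bystander.

How it is judged:
By the outcome, as a careful person would: the job done as asked, in the order asked, and still so for the second after the job is handed in, with the robot touching nothing.
It also fails if it takes over 48 s, if anything falls off the work surface, if the arm or the gripper's body presses on something with over 40 N, if the wrist force passes 120 N, or if a joint passes its speed limit or range.

## Working session

There is one attempt and no reset: what is moved stays moved. The work goes in short steps, each a Python script; the robot and the scene stay as the last script left them, time stands still between calls to the robot, and variables do not carry over. Pictures are saved under pics/ and viewed, about 8 in all and at most 12, crops included, and the job is handed in when it is done.

```bash
mkdir -p pics; cat > h.py <<'E'
import numpy as np, cv2
from bench import robot
from scipy.spatial.transform import Rotation as R
def cam(n):
    d=robot.get_image(n); return d
def rot(d):
    o=np.array(d["orientation"],float)
    return o if o.shape==(3,3) else R.from_euler('xyz',o).as_matrix()
def f(d): return 192/np.tan(np.radians(d["fovy"])/2)
def ray(d,uv):
    K=np.array([[f(d),0,d["cx"]],[0,f(d),d["cy"]],[0,0,1]])
    p=(np.array(uv,float)-[d["cx"],d["cy"]])/f(d)
    q=p.copy()
    for _ in range(50): q=p/(1+d["k1"]*(q@q))
    return rot(d)@np.array([q[0],q[1],1])
def onplane(d,uv,z):
    r=ray(d,uv); e=np.array(d["eye"],float); return e+r*(z-e[2])/r[2]
def proj(d,P):
    c=rot(d).T@(np.array(P,float)-d["eye"]); q=c[:2]/c[2]
    return q*(1+d["k1"]*(q@q))*f(d)+[d["cx"],d["cy"]]
def blobs(m,amin=20):
    n,l,s,c=cv2.connectedComponentsWithStats(m.astype(np.uint8))
    return [(s[i].tolist(),c[i].round(2).tolist()) for i in range(1,n) if s[i,4]>=amin]
E
python3 - <<'E'
from h import *
import pickle
D={n:cam(n) for n in("top","side","wrist")}
pickle.dump(D,open("d0.pkl","wb"))
for n,d in D.items():
    print(n,{k:v for k,v in d.items() if k!="img"})
    cv2.imwrite(f"pics/{n}0.png",d["img"])
print(robot.current_eef_rot(),robot.current_t())
for n in("top","side"):
    h=cv2.cvtColor(D[n]["img"],cv2.COLOR_BGR2HSV)
    for c,(lo,hi) in dict(green=(40,85),yellow=(20,35),blue=(95,130)).items():
        print(n,c,blobs(cv2.inRange(h,(lo,90,50),(hi,255,255))>0))
E
```

```text
top {'fovy': 48.732695639220054, 'cx': 247.51599096209088, 'cy': 190.44165146353782, 'k1': -0.03982862249073608, 'eye': array([528.91578483,  93.68019681, 989.16441431]), 'orientation': array([-3.07293714, -0.01667132, -1.54060354])}
side {'fovy': 49.12523861885136, 'cx': 259.35607529542875, 'cy': 189.94635372212934, 'k1': -0.004664618665879398, 'eye': array([ 123.11432339, -518.60612238,  534.93237205]), 'orientation': array([-2.12767985, -0.01227118, -0.65848668])}
wrist {'fovy': 58.32103197993805, 'cx': 259.444274972239, 'cy': 193.47073561377604, 'k1': -0.0832140897200038, 'eye': array([ 222.11034162, -509.83504619,  383.67538741]), 'orientation': array([ 2.83341999e+00,  1.31320519e-03, -1.31412155e+00])}
[-3.14020699e+00 -2.86055762e-04  2.57841224e-01] 0.15
top green [([352, 187, 13, 12, 118], [358.1, 192.86]), ([376, 202, 12, 12, 118], [381.51, 207.35])]
top yellow [([323, 163, 86, 76, 1378], [364.81, 200.69])]
top blue [([0, 32, 35, 122, 608], [21.88, 91.82]), ([36, 42, 4, 23, 45], [37.69, 51.96]), ([42, 47, 4, 22, 33], [43.42, 57.52]), ([34, 68, 4, 24, 55], [35.45, 80.55]), 
[... 536 characters left out ...]
([1, 0, 38, 117, 739], [20.02, 54.97]), ([49, 16, 10, 10, 23], [54.13, 21.35]), ([34, 74, 11, 13, 30], [38.77, 78.2]), ([153, 78, 98, 54, 2051], [203.08, 103.35]), ([4, 84, 5, 14, 22], [5.91, 91.59]), ([30, 114, 18, 40, 210], [37.75, 132.75]), ([12, 121, 8, 20, 32], [15.88, 130.19]), ([62, 143, 9, 14, 26], [65.23, 150.58]), ([37, 154, 26, 68, 394], [48.77, 184.94]), ([23, 158, 9, 8, 26], [26.85, 161.58]), ([10, 164, 25, 17, 136], [22.14, 171.9]), ([176, 176, 22, 25, 215], [186.4, 187.88]), ([0, 185, 49, 76, 1143], [26.21, 226.73]), ([0, 217, 11, 17, 52], [4.94, 226.4]), ([57, 223, 11, 31, 82], [62.78, 236.8]), ([507, 298, 5, 5, 20], [509.2, 299.55]), ([0, 337, 39, 47, 623], [16.89, 363.45])]
```

```bash
python3 - <<'E'
from h import *
import pickle
D=pickle.load(open("d0.pkl","rb"))
t,s=D["top"],D["side"]
for uv in [(358.1,192.86),(381.51,207.35)]: print("top",onplane(t,uv,74))
for uv in [(345.42,245.45),(356.58,268.93)]: print("side",onplane(s,uv,74))
cv2.imwrite("pics/top_b.png",cv2.resize(t["img"],(800,600)))
cv2.imwrite("pics/side_b.png",cv2.resize(s["img"],(800,600)))
E
```

```text
top [ 594.55798544 -160.6841941    74.        ]
top [ 564.52794546 -212.60374684   74.        ]
side [ 588.98323462 -167.6066284    74.        ]
side [ 559.22382567 -218.67191779   74.        ]
```

View pics/top0.png

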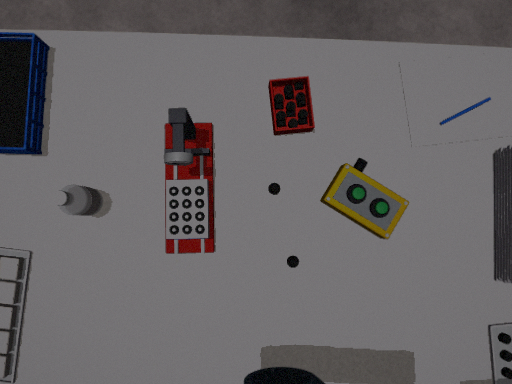

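View pics/side0.png

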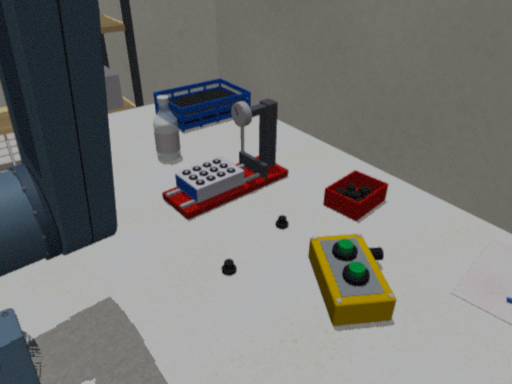

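Top: fixture red plate spans (165–214, 123–253) with the carriage at (166–208, 180–239). The buttons are at (358,193) and (381,207), the feet at (274,188) and (293,261), and the bottle and basket are clear of both work areas. Side: the blue push face is at (186,188). The side green blobs include the button flanks, which biases them.

```bash
python3 - <<'E'
from h import *
import pickle
D=pickle.load(open("d0.pkl","rb"))
t,s=D["top"],D["side"]
h=cv2.cvtColor(t["img"],cv2.COLOR_BGR2HSV)
red=((h[...,0]<8)|(h[...,0]>172))&(h[...,1]>150)&(h[...,2]>60)
red[:, :150]=0; red[:,225:]=0
y,x=np.nonzero(red); P=np.array([onplane(t,p,20)[:2] for p in zip(x,y)],np.float32)
r=cv2.minAreaRect(P); print("plate",r, cv2.boxPoints(r).round(1).tolist())
w=(h[...,1]<60)&(h[...,2]>100); w[:, :164]=0; w[:,212:]=0; w[:176]=0; w[245:]=0
m=cv2.morphologyEx(w.astype(np.uint8),cv2.MORPH_CLOSE,np.ones((9,9)))
b=[q for q in blobs(m,500)]; print(b)
n,l,st,c=cv2.connectedComponentsWithStats(m); i=1+np.argmax(st[1:,4])
y,x=np.nonzero(l==i); P=np.array([onplane(t,p,62)[:2] for p in zip(x,y)],np.float32)
r=cv2.minAreaRect(P); print("carr",r,cv2.boxPoints(r).round(1).tolist())
# box top
ye=cv2.inRange(h,(20,90,50),(35,255,255)); y,x=np.nonzero(ye)
P=np.array([onplane(t,p,50)[:2] for p in zip(x,y)],np.float32); print("box",cv2.minAreaRect(P))
print("face side", onplane(s,(186.4,187.88),44))
for n,uv in (("fa",(274.5,188.5)),("fb",(293,261.5)),("bottlecap",(64,198)),("bask",(291,105))): print(n,onplane(t,uv,170 if n[0:2]=="bo" else 20))
E
```

```text
plate ((599.8519287109375, 214.24560546875), (296.53887939453125, 107.20235443115234), 3.007420539855957) [[449.0, 260.0], [454.6000061035156, 152.89999389648438], [750.7000122070312, 168.5], [745.0999755859375, 275.6000061035156]]
[([164, 176, 44, 69, 2661], [185.35, 209.23])]
carr ((546.4818115234375, 214.432861328125), (148.82464599609375, 94.32019805908203), 2.094921588897705) [[470.3999938964844, 258.79998779296875], [473.79998779296875, 164.60000610351562], [622.5999755859375, 170.0], [619.0999755859375, 264.29998779296875]]
box ((578.9147338867188, -182.34698486328125), (173.9580841064453, 103.98014831542969), 59.85135269165039)
face side [485.655807   204.85429414  44.        ]
fa [602.43221602  17.75758482  20.        ]
fb [437.41679702 -28.71271698  20.        ]
bottlecap [559.85077188 436.35531243 170.        ]
bask [798.92000116 -15.83984323  20.        ]
```

```bash
python3 - <<'E'
from h import *
yaw=np.radians(3.0); ux=np.array([np.cos(yaw),np.sin(yaw),0]); O=np.array([599.85,214.25,0])-40*ux
print(O)
for yy in (yaw,yaw+np.pi,yaw-np.pi):
    print(yy,[None if (q:=robot.inverse_kinematics(O+a*ux+[0,0,z],[np.pi,0,yy])) is None else np.round(q,2) for a,z in((-125,220),(-125,42),(-15,42))])
for yy in (-.524,-.524+np.pi):
    print(yy,[None if (q:=robot.inverse_kinematics([578,-187,z],[np.pi,0,yy])) is None else np.round(q,2) for z in(200,66)])
E
```

```text
[559.90481861 212.15656175   0.        ]
0.05235987755982989 [array([ 0.21,  0.13,  1.69, -0.  ,  1.32,  1.73]), array([ 0.21,  0.34,  1.92, -0.  ,  0.88,  1.73]), array([ 0.18,  0.49,  1.66, -0.  ,  0.99,  1.7 ])]
3.193952531149623 [array([ 0.21,  0.13,  1.69,  0.  ,  1.32, -1.41]), array([ 0.21,  0.34,  1.92,  0.  ,  0.88, -1.41]), array([ 0.18,  0.49,  1.66,  0.  ,  0.99, -1.44])]
-3.0892327760299634 [array([ 0.21,  0.13,  1.69,  0.  ,  1.32, -1.41]), array([ 0.21,  0.34,  1.92,  0.  ,  0.88, -1.41]), array([ 0.18,  0.49,  1.66,  0.  ,  0.99, -1.44])]
-0.524 [array([-0.5 ,  0.37,  1.42, -0.  ,  1.35,  1.6 ]), array([-0.5 ,  0.5 ,  1.58, -0.  ,  1.06,  1.6 ])]
2.617592653589793 [array([-0.5 ,  0.37,  1.42,  0.  ,  1.35, -1.54]), array([-0.5 ,  0.5 ,  1.58,  0.  ,  1.06, -1.54])]
```

```bash
python3 - <<'E'
from h import *
yaw=np.radians(3.0); ux=np.array([np.cos(yaw),np.sin(yaw),0]); O=np.array([599.85,214.25,0])-40*ux
o=[np.pi,0,yaw+np.pi]; at=lambda a,z:O+a*ux+[0,0,z]
robot.move_gripper(0.0)
robot.move_ptp(at(-125,225),o); print(robot.current_t())
robot.move_linear(at(-125,44),speed=150)
print(robot.current_t(),robot.current_contact_force())
st=robot.move_linear(at(-45,44),speed=60,f_stop=15); print(st,((robot.current_tcp_pos()-O)@ux),robot.current_contact_force())
if not st:
    st=robot.move_linear(at(0,44),speed=25,f_stop=15)
    print(st,(robot.current_tcp_pos()-O)@ux,robot.current_contact_force(),robot.current_t())
import pickle
D={n:cam(n) for n in("top","side")}; pickle.dump(D,open("d1.pkl","wb"))
a=D["side"]["img"][60:230,130:310]; b=D["top"]["img"][100:270,140:240]
cv2.imwrite("pics/push.png",np.hstack([cv2.resize(a,None,fx=2.5,fy=2.5),cv2.resize(b,None,fx=2.5,fy=2.5)]))
E
```

```text
4.4
5.7583 [1.05195565 0.43443    0.36774756]
False -44.93629112880697 [-1.23468447 -0.59415834 -0.07069001]
True -28.640024994675876 [-0.85604299 -0.53064647  0.17694764] 8.1583
```

View pics/push.png

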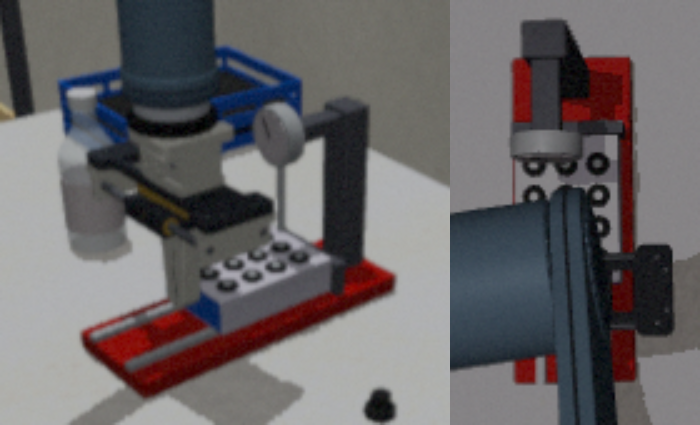

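The carriage appears against the dark stop: the block's far end meets the stop under the probe, and the TCP is at fixture x = −28.6, as expected. I'll re-push slowly to confirm, back off, then look at the bare carriage and the box from above.

```bash
python3 - <<'E'
from h import *
import pickle
yaw=np.radians(3.0); ux=np.array([np.cos(yaw),np.sin(yaw),0]); O=np.array([599.85,214.25,0])-40*ux
at=lambda a,z:O+a*ux+[0,0,z]
st=robot.move_linear(at(-10,44),speed=10,f_stop=20)
print(st,(robot.current_tcp_pos()-O)@ux,robot.current_contact_force(),robot.current_t())
robot.move_linear(at(-75,44),speed=100)
robot.move_linear(at(-85,200),speed=200)
robot.move_gripper(42.5/93)
# view box
yb=-.524+np.pi; tx=np.array([np.cos(yb),np.sin(yb),0])
p=np.array([578,-188,200.])
robot.move_ptp(p,[np.pi,0,yb])
D={n:cam(n) for n in("top","side","wrist")}; pickle.dump(D,open("d2.pkl","wb"))
print(robot.current_t(),robot.current_tcp_pos(),robot.current_gripper_width(),robot.current_contact_force())
d=D["wrist"]; h=cv2.cvtColor(d["img"],cv2.COLOR_BGR2HSV)
print(d["eye"],blobs(cv2.inRange(h,(40,90,50),(85,255,255))>0,50))
a=D["side"]["img"][60:230,130:310]
cv2.imwrite("pics/v2.png",np.hstack([cv2.resize(a,None,fx=2,fy=384/170),d["img"][:,:430]]))
for n in("top","side"):
  h=cv2.cvtColor(D[n]["img"],cv2.COLOR_BGR2HSV); print(n,blobs(cv2.inRange(h,(40,90,50),(85,255,255))>0,20))
E
```

```text
True -28.90633121207996 [ 0.23969754  0.49583414 -0.67829559] 9.25
13.3 [ 578.25355046 -186.55705127  200.22875112] 0.45407017331983085 [-0.58412616  0.27851263 -0.30188952]
[ 504.23020267 -144.05137861  365.92016748] [([212, 173, 29, 28, 645], [226.12, 186.26]), ([279, 173, 30, 28, 650], [293.41, 186.48])]
top [([353, 188, 12, 11, 101], [358.21, 193.19]), ([376, 203, 11, 11, 84], [380.89, 208.02])]
side [([338, 239, 16, 15, 177], [345.4, 245.6]), ([349, 261, 17, 17, 222], [356.68, 268.93])]
```

View pics/v2.png

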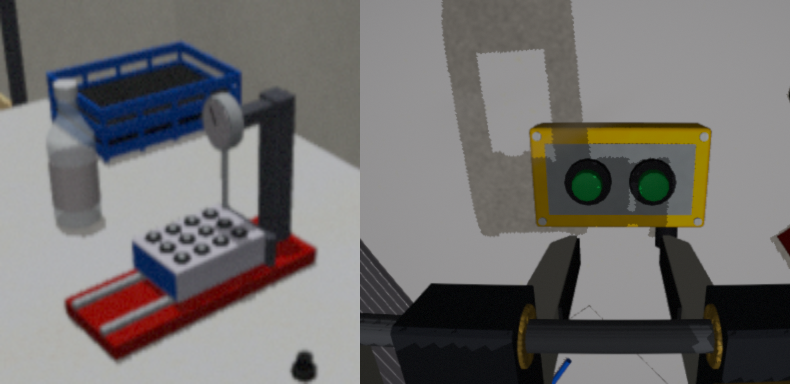

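```bash
python3 - <<'E'
from h import *
import pickle
D=pickle.load(open("d2.pkl","rb")); d=D["wrist"]
yb=-.524+np.pi; tx=np.array([np.cos(yb),np.sin(yb)]); bx=np.array([np.cos(-.524),np.sin(-.524)])
def show(n,P): print(n,P[0].round(1),P[1].round(1),"mid",(P[0]+P[1])/2,"dist",np.linalg.norm(P[0]-P[1]),"ang",np.degrees(np.arctan2(*(P[0]-P[1])[::-1])))
show("wrist74",[onplane(d,p,74)[:2] for p in((226.12,186.26),(293.41,186.48))])
show("wrist72",[onplane(d,p,72)[:2] for p in((226.12,186.26),(293.41,186.48))])
show("top",[onplane(D["top"],p,74)[:2] for p in((358.1,192.86),(381.51,207.35))])
show("side71",[onplane(D["side"],p,70)[:2] for p in((345.4,245.5),(356.6,268.9))])
h=cv2.cvtColor(d["img"],cv2.COLOR_BGR2HSV)
ye=cv2.inRange(h,(20,90,120),(35,255,255)); ye[:130]=0;ye[300:]=0
n,l,st,c=cv2.connectedComponentsWithStats(ye); y,x=np.nonzero(l==1+np.argmax(st[1:,4]))
P=np.array([onplane(d,p,50)[:2] for p in zip(x,y)],np.float32); print("box",cv2.minAreaRect(P))
# calibration check: project TCP of wrist, where tips expected
p=np.array([578,-188,200.]); print(proj(d,p))
print(robot.current_tcp_pos(),robot.current_eef_rot())
E
```

```text
wrist74 [ 564.  -212.7] [ 593.9 -161.2] mid [ 578.96350443 -186.92136523] dist 59.55760499767586 ang -120.15464542195002
wrist72 [ 564.4 -213.1] [ 594.5 -161.3] mid [ 579.47551634 -187.21507557] dist 59.96564535687784 ang -120.15464542195006
top [ 594.6 -160.7] [ 564.5 -212.6] mid [ 579.54296545 -186.64397047] dist 59.97869002849279 ang 59.95510128028022
side71 [ 592.9 -164.6] [ 563.1 -216. ] mid [ 577.99251228 -190.33691951] dist 59.425242092143215 ang 59.89384090297765
box ((593.1527099609375, -164.01991271972656), (113.80169677734375, 95.18643188476562), 60.19137191772461)
[257.25963717 252.35529124]
[ 578.25355046 -186.55705127  200.22875112] [3.14135523e+00 1.71038190e-04 2.61970132e+00]
```

```bash
python3 - <<'E'
from h import *
import pickle
o=[np.pi,0,2.619]; at=lambda z:np.array([579.1,-187.2,z])
fz=lambda:np.mean([robot.current_contact_force()[2] for _ in range(3)])
robot.move_linear(at(95),ori=o,speed=120)
robot.sleep(.2); f0=fz(); print(robot.current_tcp_pos(),f0)
z=None
st=robot.move_linear(at(63.5),speed=20,f_stop=20)
z=robot.current_tcp_pos()[2]; print("stop",st,z,fz()-f0,robot.current_t())
robot.sleep(.1); F=fz()-f0; zc=z
while F<16 and zc>62.5:
    zc-=.5; robot.move_linear(at(zc),speed=10); robot.sleep(.1); F=fz()-f0; print("c",zc,robot.current_tcp_pos()[2],F)
t0=robot.current_t()
D={n:cam(n) for n in("side","wrist")}
while robot.current_t()-t0<2.6: robot.sleep(.4); print(round(robot.current_t()-t0,2),fz()-f0,robot.current_tcp_pos()[2],robot.current_ft_torque().round(2))
print(robot.current_t())
pickle.dump(D,open("d3.pkl","wb"))
a=D["side"]["img"][150:320,280:460]
cv2.imwrite("pics/v3.png",np.hstack([cv2.resize(a,None,fx=2,fy=384/170),D["wrist"]["img"][:,:430]]))
E
```

```text
[ 579.55070666 -187.44030596   95.86815507] 0.09172335224000176
stop True 66.56859381105103 7.748853998260334 15.95
c 66.06859381105103 66.88823231410781 7.400346748252905
c 65.56859381105103 66.42285351475984 7.551718647243138
c 65.06859381105103 66.28310392521432 9.838868138157409
c 64.56859381105103 66.22521134150227 11.839262299067046
c 64.06859381105103 66.19555787171319 14.407828951130968
c 63.56859381105103 66.16339348750877 17.540388278383023
0.5 18.56815740191453 66.15912110990513 [0.5  0.99 0.  ]
0.9 18.25113986682397 66.15205831279012 [ 0.52  1.03 -0.03]
1.3 18.44932582587146 66.17695009676214 [ 0.6   1.05 -0.09]
1.7 16.814238516124952 66.13922481153914 [ 0.52  1.13 -0.05]
2.1 18.21923375399249 66.14634286614839 [0.52 1.02 0.04]
2.5 18.615615091628165 66.14348123817453 [ 0.54  1.04 -0.01]
2.9 17.46569352771208 66.14253286038927 [ 0.52  1.03 -0.03]
21.05
```

View pics/v3.png

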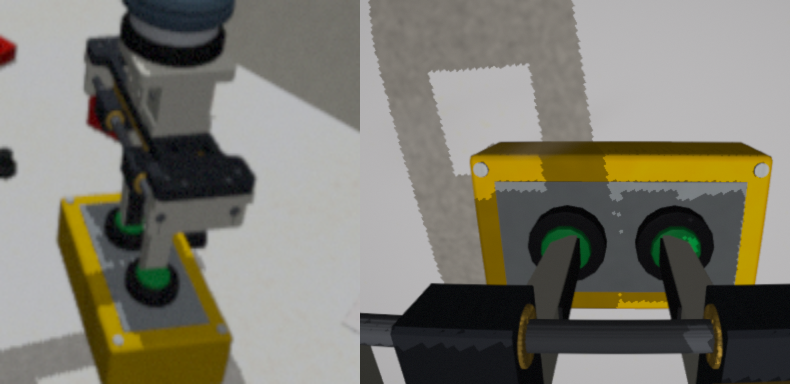

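Both tips sit on their green caps (wrist columns 205 and 317), and the caps are sunk into the housings. The TCP stalls at z = 66.15 mm under 18 N. The moment lies along the jaw axis, so the load is shared equally at about 9 N each and both buttons are on their stops. They were held for about 2.9 s; releasing now.

```bash
python3 - <<'E'
from h import *
robot.move_linear([579.1,-187.2,100],speed=60)
robot.move_linear([579.1,-187.2,230],speed=150)
robot.move_ptp([320,-430,260],[np.pi,0,2.2])
robot.sleep(.3)
D={n:cam(n) for n in("side","top")}
print(robot.current_t(),robot.current_contact_force())
for n,d in D.items():
  h=cv2.cvtColor(d["img"],cv2.COLOR_BGR2HSV); print(n,blobs(cv2.inRange(h,(40,90,50),(85,255,255))>0,20))
cv2.imwrite("pics/v4.png",np.hstack([cv2.resize(D[n]["img"],(400,300)) for n in D]))
E
```

```text
24.5667 [-0.59889946 -0.00229491  0.64829354]
side [([337, 239, 17, 15, 192], [345.29, 245.65]), ([348, 261, 18, 17, 233], [356.49, 269.06])]
top [([352, 187, 13, 12, 118], [358.1, 192.86]), ([376, 202, 12, 12, 117], [381.55, 207.38])]
```

View pics/v4.png

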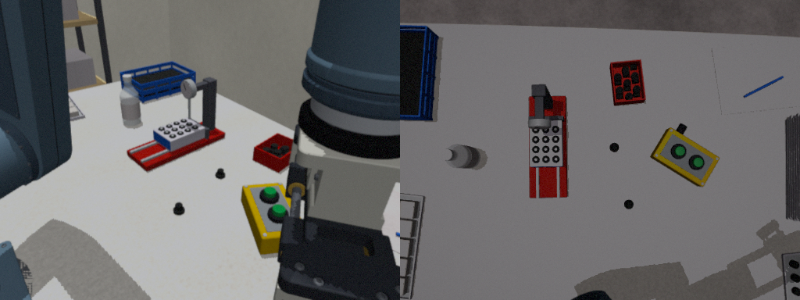

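The buttons are back at their starting pixels, so both are up. The carriage is under the gauge against the stop, and the feet, basket and bottle are where they were. The arm is clear.

```bash
python3 -c "
from bench import robot
print(robot.hand_in(),robot.current_t())"
```

```text
the job is handed in; nothing more can be done
the job is handed in; nothing more can be done
```

The job is done and handed in at about 25 s on the robot's clock, against the 48 s limit.

- **Carriage:** I pushed it home with the closed fingers. The push stopped hard at fixture x = −28.6 mm, and a second push stopped at −28.9 mm. That fits home at −20 mm, allowing for about 8 mm of finger in front of the tool point. The pictures show the carriage against the end stop, under the probe.
- **Buttons:** I pressed both together, one fingertip on each.
    - The tool stalled at 66.15 mm (fully down is 66 mm) under about 18 N. The moment reading showed the load shared about equally.
    - I held them down for about 2.9 s, then let both up. Afterwards both were back at their starting pixels in the top and side views.
- **Bystanders:** In the last pictures the feet, basket and bottle look to be where they started. I judged this by eye, not by measuring.

**Checks that disagreed:**
- **Camera views:** The side camera first put the buttons 6–9 mm from where the top camera did, because the side view also caught the button flanks. The top and wrist views agreed within about 1 mm, so I used those.
- **Force stop:** The stop set for 20 N on the press triggered early, at about 8 N, so I went down in 0.5 mm steps until the tool stalled.

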